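# Fasten the mower battery's hold-down strap

## Robot

A 7-joint arm with a two-finger parallel gripper is mounted at the origin on the work surface. World frame = base frame: x ahead of the robot, y to its left, z up, the work surface at z = 0. Lengths are in m, angles in degrees, forces in N, time in s.
With the tool pointing down it reaches from about 0.4 to 0.9 m from the base axis. Payload 5.6 kg.
Tool frame: the origin (TCP) lies midway between the tips of the shut fingers; the grasp point (between the pads) lies 19 mm behind it; z points along the fingers, y is the direction in which the jaws open and shut (so a half turn about z gives the same grasp; the last joint's range is limited). The gripper opens to 92 mm and grips with 3 to 60 N. Pads are 20 mm wide; open, the fingers measure 128 mm over their backs; the gripper's body (75 mm by 189 mm) begins 69 mm behind the grasp point.
Start: joints at [73.281, 26.786, -0.665, 91.828, 0.344, 61.387, -3.226], TCP at [0.16, -0.63, 0.215] pointing down, gripper open.
Joint ranges: [-144.91, 144.91], [-17.63, 115.5], [-89.93, 88.59], [15.96, 139.68], [-74.01, 254.01], [8.47, 105.57], [-167.45, 167.45]. Speed limits (degrees/s): [147.25, 147.25, 180, 180, 180, 180, 180].

## Interface

Orientations are given as a 3x3 rotation matrix whose columns are the frame's x, y, z axes.
In Python, from bench import manip gives the robot as it stands. The module is installed in compiled form; this text tells all that it offers. Calls block until the motion is done:
- manip.move_ptp(position, orientation): joint-space move of the TCP to a pose.
- manip.line_to(position, rotation=None, vel=0.15, stop_force=None): straight line of the TCP; rotation=None keeps the orientation; vel is the mean speed in m/s. With stop_force (N) it stops when the force on the tool has changed by that much, and returns True; else False.
- manip.move_joints(angles): joint-space move.
- manip.move_gripper(opening, strength=None): finger opening in m; strength is the grip in N (None keeps the last); returns when the fingers have stopped.
- manip.sleep(seconds).
- manip.inverse_kinematics(position, orientation): joint angles nearest the present ones, or None.
- manip.read_state(): the state.
- manip.read_camera(name): name is "side" or "top"; returns a dict with "pixels" (480x640x3 uint8, red, green, blue), "z_map" (480x640 float32, m along the optical axis (not along the pixel's ray), 0 where there is no reading), "K" (3x3 intrinsics, pixels), "dist" ([k1, k2, p1, p2, k3] as OpenCV has them; the pictures are not rectified), "rvec" (rotation vector, rad) and "tvec" (3), from world to camera coordinates, as OpenCV has them. Camera axes: x right, y down, z forward; pixel columns grow to the right and rows downward; lengths in m; the calibration is good to about 2 mm. A picture is of the moment at which its call begins.
A pose or a line that the arm cannot do raises manip.MotionError and nothing moves.
- manip.hand_in(): hands the job in, once; it reports no verdict.
The state is a dict: "time": time; "joints": joint angles; "dq": joint speeds; "joint_efforts": joint torques, N m; "ee_pos": TCP position; "eef_rot": TCP orientation; "force": force on the tool from outside, world axes, zero at the start; "wrist_torque": the same for the moment, N m; "gripper_width": finger opening in m.
Only numpy, scipy, OpenCV 4.12 (cv2) and the standard library are available. Lean on these libraries where they do the work, as an engineer would, in place of code of your own. Each camera call takes 0.05 s, during which the arm holds its last target. There are 200 camera calls.

## Task

The mower battery is back in its carrier with its yellow hold-down strap left swung aside. Push the strap round across the battery until its slot is fully home on the free bolt, then spin the blue wing nut down clockwise onto it, stroking its wings round with a fingertip again and again until it stops finger-tight. Do it all with gentle fingertip pushes: pinch or pick up nothing, force nothing, leave the other things on the bench where they lie, and finish with the hand clear.

Things in the scene. Friction and masses are not known exactly. Their poses are not given: they have to be found in the camera images.
- battery: Mower battery in a steel tray, fixed to the bench: white case, black lid, 197 x 131 mm, lid top 166 mm above the bench. Origin: centre of the tray's underside. x along the battery (away from the robot at yaw 0), y across it, z up. Two capped terminals, 19 mm across, at x = 78, y = +-44 mm reach 184 mm high. Upright bolts stand beside it at x = 0, y = +80 mm (strap pivot) and y = -80 mm (free bolt).
- free_bolt (a point): Top end of the fixed upright 8 mm bolt that carries the blue wing nut, on its axis, 200 mm above the bench. The strap's slot slides onto this bolt below the nut. Axes as the battery's.
- strap (a joint): Angle of the yellow steel strap about its vertical pivot (rad). 0 = home, a hard stop: straight across the battery along battery -y, slot hard on the free bolt. Grows to 1.2 as its free end is swung aside towards battery -x (towards the robot). Starts 0.55 to 1.0; needs 1 to 2 N at the push point; stays where it is left.
- strap_pivot (a point): Pivot axis of the strap, at lid height (166 mm), turning with the strap: its -y runs along the strap to the slot, its x is the side the slot opens to and the way the strap moves when closed. Strap: flat bar 28 mm wide, 4 mm thick, reaching 179 mm from here along -y, slot centre at 160 mm. A silver lock nut, 17 mm across, on the pivot reaches 183 mm above the bench.
- strap_push (a point): The place to push: mid-height on the outer face of the strap's upright flange, 181 mm above the bench. x points square into the face (push this way to close), y along the strap to the pivot. The pivot axis lies 14 mm along x and 75 mm along y from here. The flange is 4 mm thick, 80 mm long (20 to 100 mm from the pivot), from the lid (166 mm) up to 192 mm above the bench.
- wing_nut (a joint): How far the wing nut is still unscrewed (rad). 0 = finger-tight on the strap, a stop; positive = backed off. Clockwise seen from above lowers it. Starts 5 to 7 rad backed off and sinks 2 mm a turn; the limit is 9. Turns loosely (1 to 2 N at the wings) and stays where it is left. At 0 its wings lie along the battery's x axis.
- wing_nut_mid (a point): On the axis of the blue wing nut, 20 mm above its underside, mid-height of the wings' free part: 192 mm above the bench when tight, up to 2.3 mm more at the start. x runs along the two wings (one at +x, one at -x), z up; turns with the nut. 60 mm across the wings, 30 mm high. Hub: 22 mm across, its top 6 mm below this point. The 8 mm bolt sticks up to 8 mm above the tight position.
- wing_tip (a point): Outermost point of one wing, 30 mm from the nut's axis along its x (the other wing is opposite), at the height of wing_nut_mid. Each wing is a rounded upright plate 5 mm thick, reaching from the hub to here and 10 mm above and below this point.
- brace_case: Bystander: orange plastic wheel brace case, 360 x 115 x 53 mm, with a black handle on one side. Origin: centre of its underside.
- dog_bowl: Bystander: stainless steel dog bowl, 170 mm across, 60 mm high. Origin: centre of its underside.
- scraper: Bystander: grey silicone scraper 220 mm long, 60 mm wide, 12 mm high, lying along its x. Origin: on its underside where handle meets blade.
- tent_peg_a: Bystander: steel tent peg, 9 mm rod 190 mm long with a hook at -x. Origin: mid-length, underside.
- tent_peg_b: Bystander: a second tent peg like the first.
- grease_jar: Bystander: small jar with a red cap, 64 mm across, 62 mm high. Origin: centre of its underside.
- spanner: Bystander: steel spanner 160 mm long. Origin: mid-length, underside.
Mind the look-alikes: they are no part of the job. Leave any purple look-alike of the battery alone.

How it is judged:
By the outcome, as a careful person would: the job done as asked, in the order asked, and still so for the second after the job is handed in, with the robot touching nothing.
It also fails if it takes over 70 s, if anything falls off the work surface, if the arm or the gripper's body presses on something with over 40 N, if the wrist force passes 120 N, or if a joint passes its speed limit or range.

## Working session

There is one attempt and no reset: what is moved stays moved. The work goes in short steps, each a Python script; the robot and the scene stay as the last script left them, time stands still between calls to the robot, and variables do not carry over. Pictures are saved under pics/ and viewed, about 8 in all and at most 12, crops included, and the job is handed in when it is done.

```bash
mkdir -p pics; cat > h.py <<'E'
import numpy as np, cv2
from bench import manip
def cam(n):
    c=manip.read_camera(n); c['R']=cv2.Rodrigues(np.array(c['rvec'],float))[0]; return c
def save(c,f,box=None,scale=1):
    im=c['pixels'][:,:,::-1]
    if box: im=im[box[1]:box[3],box[0]:box[2]]
    cv2.imwrite('pics/'+f,cv2.resize(im,None,fx=scale,fy=scale,interpolation=cv2.INTER_CUBIC))
def cloud(c):
    v,u=np.mgrid[0:480,0:640]
    p=cv2.undistortPoints(np.stack([u.ravel(),v.ravel()],1).astype(np.float64)[:,None],np.array(c['K']),np.array(c['dist'])).reshape(480,640,2)
    z=c['z_map'][...,None].astype(float)
    X=np.concatenate([p*z,z],2)
    W=(X-np.array(c['tvec']).ravel())@c['R']
    W[c['z_map']==0]=np.nan
    return W
def proj(c,P):
    return cv2.projectPoints(np.atleast_2d(np.array(P,float)),np.array(c['rvec']),np.array(c['tvec']),np.array(c['K']),np.array(c['dist']))[0].reshape(-1,2)
E
python3 - <<'E'
from h import *
for n in('top','side'):
    c=cam(n); save(c,n+'0.png'); np.savez(n+'0.npz',**{k:np.array(v) for k,v in c.items()})
    print(n,-c['R'].T@np.array(c['tvec']).ravel())
print(manip.read_state())
E
```

```text
top [ 0.38931926 -0.04441093  1.66680682]
side [ 0.0534827  -1.29255301  0.85513545]
{'time': 0.1, 'joints': array([73.27886098, 26.83214459, -0.66520189, 91.87660438,  0.34387875,
       61.38570523, -3.22679653]), 'dq': array([-0.00124959, -0.1495016 ,  0.0194035 , -0.14724419, -0.01222996,
        0.09706292,  0.05226275]), 'joint_efforts': array([ 7.54878674e-04, -5.21650243e+01, -1.27838543e-02, -2.44368893e+01,
       -5.68571244e-02,  1.40566289e-02,  8.34484149e-05]), 'ee_pos': array([ 0.15988761, -0.62947771,  0.21371518]), 'eef_rot': array([[ 9.69217544e-01,  2.46205392e-01, -5.07396383e-04],
       [ 2.46205889e-01, -9.69216339e-01,  1.53221781e-03],
       [-1.14536579e-04, -1.60997636e-03, -9.99998697e-01]]), 'force': array([-0.17346886,  0.52468324, -0.51950642]), 'wrist_torque': array([ 0.02544822,  0.01519094, -0.02957136]), 'gripper_width': 0.09189240344413324}
```

View pics/top0.png

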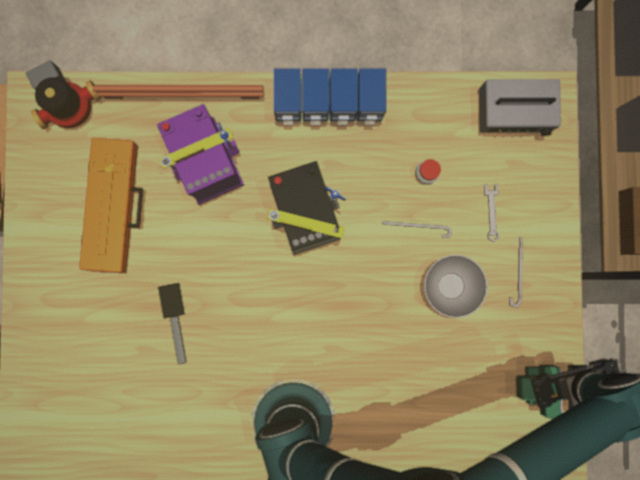

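View pics/side0.png

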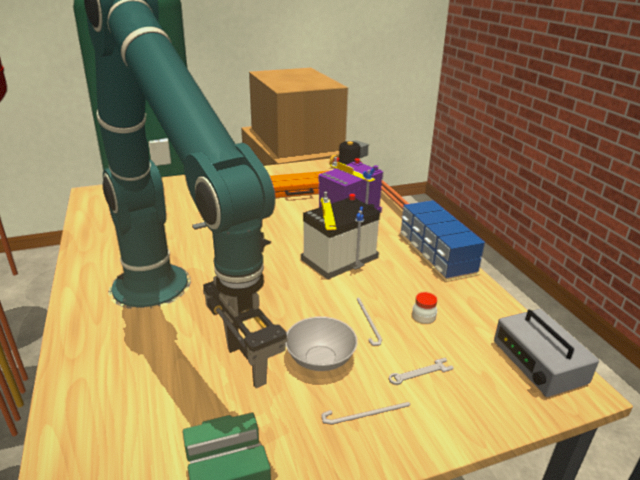

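The look-alikes: batteries are black-lid (305,207) and purple (200,155). The blue wing nuts are at (335,195) on the black battery and (224,135) on the purple one. The yellow straps are at (307,222) on the black and (195,150) on the purple. I choose the black-lid battery with the white case, and now measure it with a close crop.

```bash
python3 - <<'E'
from h import *
c={k:v for k,v in np.load('top0.npz').items()}
save(c,'crop1.png',(250,145,370,265),5)
W=cloud(c); hsv=cv2.cvtColor(c['pixels'],cv2.COLOR_RGB2HSV)
sub=np.zeros((480,640),bool); sub[150:262,255:355]=1
lid=sub&(abs(W[...,2]-.166)<.008)
P=W[lid]; print(len(P),np.median(P[:,2]))
r=cv2.minAreaRect((P[:,:2]*1000).astype(np.float32)); print(r)
H,S,V=[hsv[...,i].astype(int) for i in range(3)]
for n,m in dict(blue=(H>95)&(H<130)&(S>110)&(V>60),yel=(H>20)&(H<35)&(S>170)&(V>100),red=((H<8)|(H>172))&(S>150)&(V>80)).items():
    m=m&sub&(W[...,2]>.14); Q=W[m]; vv,uu=np.nonzero(m)
    print(n,len(Q),Q.mean(0) if len(Q) else '',uu.mean(),vv.mean())
    if len(Q): print(np.percentile(Q[:,2],[5,50,95]))
    if n!='red' and len(Q)>5: print(cv2.minAreaRect((Q[:,:2]*1000).astype(np.float32)))
    if n=='blue': print(np.c_[Q.round(3)])
E
```

```text
3931 0.16535134784040686
((573.996826171875, -29.682373046875), (204.43692016601562, 187.3756866455078), 14.354870796203613)
blue 21 [ 0.59772685 -0.10564113  0.19060593] 333.76190476190476 194.1904761904762
[0.18020533 0.18753942 0.2046498 ]
((597.6446533203125, -104.69054412841797), (46.57911682128906, 7.992517948150635), 59.46000289916992)
[[ 0.612 -0.086  0.195]
 [ 0.612 -0.089  0.2  ]
 [ 0.61  -0.089  0.197]
 [ 0.609 -0.091  0.205]
 [ 0.603 -0.101  0.193]
 [ 0.602 -0.102  0.18 ]
 [ 0.6   -0.102  0.178]
 [ 0.596 -0.101  0.187]
 [ 0.596 -0.104  0.187]
 [ 0.596 -0.114  0.188]
 [ 0.596 -0.116  0.192]
 [ 0.594 -0.104  0.187]
 [ 0.593 -0.106  0.19 ]
 [ 0.594 -0.109  0.186]
 [ 0.594 -0.111  0.185]
 [ 0.594 -0.114  0.184]
 [ 0.593 -0.116  0.196]
 [ 0.592 -0.107  0.182]
 [ 0.592 -0.109  0.183]
 [ 0.588 -0.123  0.208]
 [ 0.587 -0.125  0.2  ]]
yel 0  nan nan
red 45 [0.63465024 0.03392917 0.18118565] 277.44444444444446 180.06666666666666
[0.17172097 0.18164899 0.18706465]<stdin>:12: RuntimeWarning: Mean of empty slice.
  ret = ret.dtype.type(ret / rcount)
```

View pics/crop1.png

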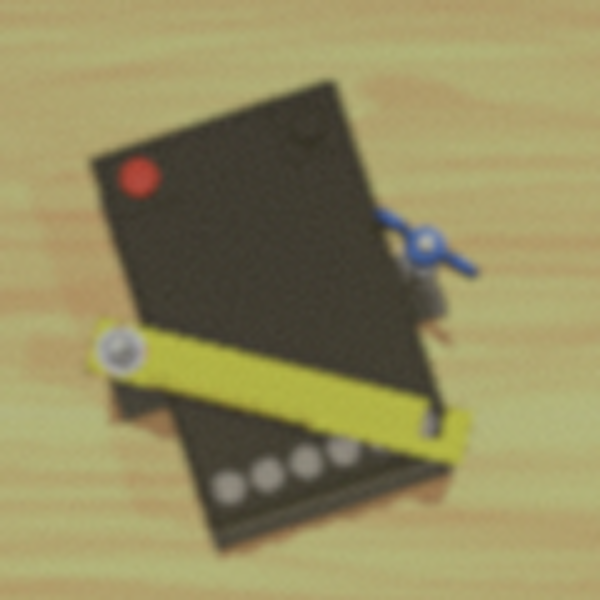

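The crop shows the black battery. The bolt and nut hub are at px (335,193.6), the wing ends at (326,187.4) and (345.2,199.6), the pivot nut at (274.4,215.2) and the slot at (336.4,229.5).

```bash
cat >> h.py <<'E'
def ray(c,uv,z):
    n=cv2.undistortPoints(np.array([[uv]],float),np.array(c['K']),np.array(c['dist'])).ravel()
    d=c['R'].T@np.r_[n,1]; o=-c['R'].T@np.array(c['tvec']).ravel()
    return o+d*(z-o[2])/d[2]
E
python3 - <<'E'
from h import *
c={k:v for k,v in np.load('top0.npz').items()}; 
b=ray(c,(335,193.6),.197); p=ray(c,(274.4,215.2),.183)
w1=ray(c,(326,187.4),.203);w2=ray(c,(345.2,199.6),.203)
s=ray(c,(336.4,229.5),.168); red=ray(c,(250+139/5,145+177/5),.184); blk=ray(c,(250+310/5,145+127/5),.184)
print('b',b,'p',p,np.linalg.norm((b-p)[:2])); y=(p-b)[:2]; y/=np.linalg.norm(y)
x=np.array([y[1],-y[0]]); print('x',x,'yaw',np.degrees(np.arctan2(x[1],x[0])))
o=(b+p)[:2]/2; print('o',o)
for q in(red,blk): print('term',(q[:2]-o)@x,(q[:2]-o)@y)
d=(s-p)[:2]; print('slot r',np.linalg.norm(d),'ang',np.arctan2(-d@x,-d@y))
w=(w1-w2)[:2]; print('wing len',np.linalg.norm(w),'ang rel batt x',np.degrees(np.arctan2(w@y,w@x)),'mid',(w1+w2)/2)
for n,k in (('b',b),):print(manip.read_state()['time'])
# side-camera check
c2={k:v for k,v in np.load('side0.npz').items()}; print(proj(c2,[b,p,red]))
save(c2,'crop2.png',(290,180,400,280),6)
E
```

```text
b [ 0.59829221 -0.10842995  0.197     ] p [0.54673084 0.04134212 0.183     ] 0.15839901007577908
x [0.94553664 0.32551569] yaw 18.9968210839771
o [ 0.57251152 -0.03354391]
term 0.07915305735827112 0.043013240134933656
term 0.07503578948857255 -0.04543202911283775
slot r 0.15796241051809728 ang 0.552572152807548
wing len 0.05576066765348313 ang rel batt x 38.267884155999695 mid [ 0.59768825 -0.10962936  0.203     ]
0.1
[[358.63609107 211.73903859]
 [323.84042318 196.98105809]
 [350.92397953 194.28640751]]
```

View pics/crop2.png

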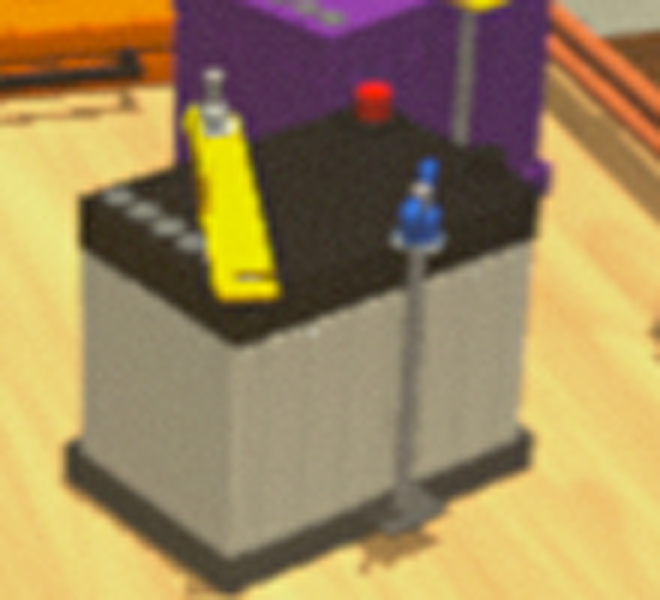

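```bash
cat >> h.py <<'E'
YAW=np.radians(18.7); BX=np.array([np.cos(YAW),np.sin(YAW)]); BY=np.array([-BX[1],BX[0]])
PIV=np.array([.5465,.0420]); BOLT=np.array([.598,-.1092])
def rot(psi):
    c,s=np.cos(psi),np.sin(psi); return np.array([[-s,c,0],[c,s,0],[0,0,-1.]])
def spose(a,z,off=-.024,r=.075):
    t=YAW-a; xs=np.array([np.cos(t),np.sin(t)]); ys=np.array([-xs[1],xs[0]])
    return np.r_[PIV+off*xs-r*ys,z], rot(t-np.pi/2)
def f(n=3): 
    return np.array(manip.read_state()['force'])
E
python3 - <<'E'
from h import *
print(manip.read_state()['eef_rot'])
for a in(.95,.5,0): 
    p,R=spose(a,.30); print(a,p,manip.inverse_kinematics(p,R))
manip.move_gripper(0,20)
p=np.array(manip.read_state()['ee_pos']); manip.line_to([p[0],p[1],.33],vel=.2)
p,R=spose(.88,.30); manip.move_ptp(p,R)
p,R=spose(.88,.20); manip.line_to(p,vel=.15)
c=cam('top'); save(c,'t1.png',(250,145,370,265),5); c=cam('side'); save(c,'s1.png',(270,130,420,280),4)
s=manip.read_state(); print(s['time'],s['ee_pos'],s['force'],s['joints'],s['gripper_width'])
E
```

```text
[[ 9.69217544e-01  2.46205392e-01 -5.07396383e-04]
 [ 2.46205889e-01 -9.69216339e-01  1.53221781e-03]
 [-1.14536579e-04 -1.60997636e-03 -9.99998697e-01]]
0.95 [ 0.48321905 -0.00486705  0.3       ] [  28.1655248     8.57982731  -34.53767091  106.790918      5.30352658
   66.21528722 -133.94664906]
0.5 [ 0.5099044  -0.02772634  0.3       ] [  29.42224191   11.77232525  -34.3127888   103.48669317    7.18227477
   66.90950342 -107.1028695 ]
0 [ 0.54781293 -0.03673548  0.3       ] [ 28.31610367  16.07719362 -33.8502677   98.65160339   9.56571121
  68.16612755 -79.37128994]
5.5833 [ 0.48742397 -0.00916589  0.201     ] [ 0.49788097 -1.02145442  1.0261748 ] [  30.33787773   16.48102344  -38.45244876  112.99275753   12.54930799
   54.50670046 -136.02200605] 0.0003875815624173916
```

View pics/s1.png

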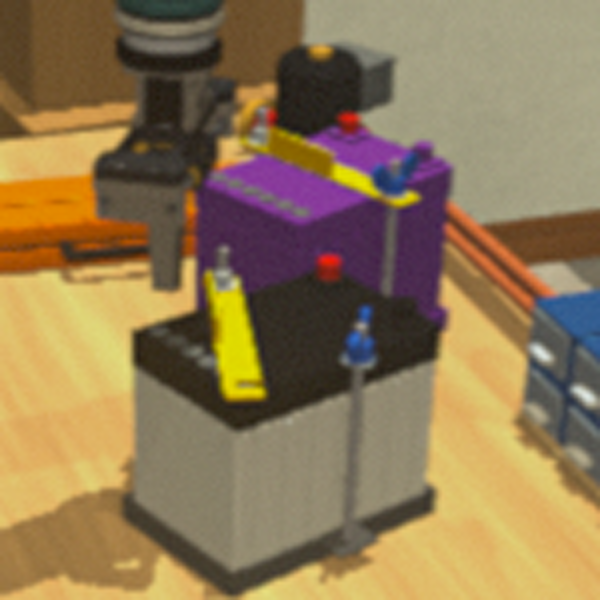

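Fingertip at crop (165,288), i.e. full px (311,202), left of the strap. I check this against its projection before descending and pushing.

```bash
python3 - <<'E'
from h import *
c=cam('side'); print('proj tcp',proj(c,manip.read_state()['ee_pos']))
p,R=spose(.88,.178)
print('down',manip.line_to(p,vel=.06,stop_force=5))
f0=f(); print('f0',f0)
hist=[]
a=.88; hit=False
while a>.20:
    a-=.04
    p,R=spose(a,.178); hit=manip.line_to(p,R,vel=.05,stop_force=7)
    df=f()-f0; hist.append((round(a,2),*df.round(1)))
    if hit or np.linalg.norm(df)>8: break
for h in hist: print(*h)
s=manip.read_state(); print(hit,s['time'],s['ee_pos'])
c=cam('top'); save(c,'t2.png',(250,145,370,265),5)
E
```

```text
proj tcp [[310.79636123 201.02437867]]
down False
f0 [-0.75808206  0.58782439 -0.02822009]
0.84 0.8 -1.1 0.9
0.8 -0.1 -1.1 -0.1
0.76 1.2 -0.6 -0.2
0.72 1.2 -0.9 -0.2
0.68 1.0 0.0 0.1
0.64 1.8 -0.5 -0.4
0.6 -0.2 -1.0 -1.1
0.56 0.5 -0.8 0.7
0.52 0.8 0.3 0.7
0.48 -0.2 -0.9 0.2
0.44 0.3 -1.3 -0.0
0.4 0.4 -0.4 0.8
0.36 1.2 -0.6 0.5
0.32 0.0 -0.5 -0.1
0.28 0.1 -2.2 -0.2
0.24 0.7 -0.7 0.5
0.2 0.9 0.1 0.7
False 10.4 [ 0.53226624 -0.03532956  0.17800919]
```

View pics/t2.png

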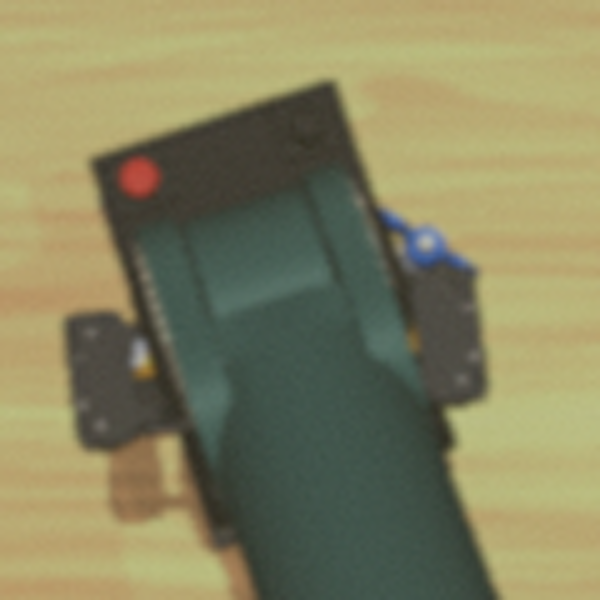

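The arm hides most of the strap. The yellow end now shows at crop (412,340), up from (455,435), so it is swinging. Continue to the stop.

```bash
python3 - <<'E'
from h import *
f0=np.mean([f()]+[(manip.sleep(.02),f())[1] for _ in range(5)],0); print(f0)
a=.20; hist=[]
while a>-.12:
    a-=.03 if a>.08 else .012
    p,R=spose(a,.178); hit=manip.line_to(p,R,vel=.03,stop_force=5)
    manip.sleep(.1)
    t=YAW-a; df=np.mean([(manip.sleep(.02),f())[1] for _ in range(5)],0)-f0
    fx=df[:2]@[np.cos(t),np.sin(t)]
    hist.append((round(a,3),hit,round(fx,1),*df.round(1)))
    if hit or fx<-5: break
for h in hist: print(*h)
s=manip.read_state(); print(s['time'],s['ee_pos'])
# back off and rise
t=YAW-a; q=np.array(s['ee_pos'])-.03*np.array([np.cos(t),np.sin(t),0]); manip.line_to(q,vel=.1)
q[2]=.30; manip.line_to(q,vel=.2)
# withdraw toward robot to see
q[:2]-=.12*BX; manip.line_to(q,vel=.25)
c=cam('top'); save(c,'t3.png',(250,145,370,265),5); np.savez('t3.npz',**{k:np.array(v) for k,v in c.items()})
c=cam('side'); save(c,'s3.png',(270,130,420,280),4)
print(manip.read_state()['time'])
E
```

```text
[-0.08814822 -0.05716274  0.04415772]
0.17 False 0.0 0.1 -0.1 0.1
0.14 False -0.0 0.1 -0.4 0.1
0.11 False 0.3 0.3 -0.3 -0.5
0.08 False -0.4 -0.4 -0.1 -0.1
0.05 False 0.0 0.1 -0.3 0.0
0.038 False -1.3 -1.3 -0.1 0.6
0.026 False -0.9 -0.7 -0.8 0.4
0.014 False -0.8 -0.7 -0.4 -0.4
0.002 False -1.2 -0.9 -1.1 0.2
-0.01 False -0.4 -0.2 -0.8 -0.1
-0.022 False -0.9 -0.7 -0.9 0.3
-0.034 False -1.3 -1.0 -0.9 -0.4
-0.046 False -5.5 -5.2 -1.7 2.4
16.1667 [ 0.55083402 -0.03670925  0.17792532]
18.1167
```

View pics/t3.png

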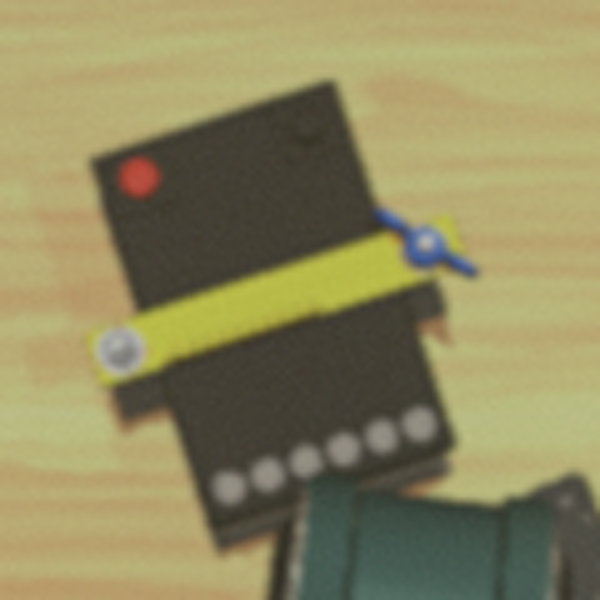

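The strap lies across to the bolt, with its slot under the nut, and stopped at 5.5 N. The wings are unmoved, from (380,212) to (476,273), so the nut is about 6.95 rad backed off. Now I orbit the nut clockwise with the tip at z≈0.191.

```bash
cat >> h.py <<'E'
def orb(deg,z,r=.026):
    t=np.radians(deg); return np.r_[BOLT+r*np.array([np.cos(t),np.sin(t)]),z]
def favg(n=4): return np.mean([(manip.sleep(.02),f())[1] for _ in range(n)],0)
E
python3 - <<'E'
from h import *
p=orb(327,.30,.036); manip.line_to([p[0],p[1],.30],vel=.25)
print('down',manip.line_to(orb(327,.191,.036),vel=.08,stop_force=5))
f0=favg(); hist=[]; ang=327; hit=False
print('in',manip.line_to(orb(312,.191,.026),vel=.05,stop_force=4)); ang=312
while ang>-60:
    ang-=15
    hit=manip.line_to(orb(ang,.191),vel=.06,stop_force=6)
    df=f()-f0; hist.append((ang,*df.round(1)))
    if hit or np.linalg.norm(df)>7: break
for h in hist: print(*h)
s=manip.read_state(); d=np.array(s['ee_pos'])[:2]-BOLT; print(hit,s['time'],s['ee_pos'],np.degrees(np.arctan2(d[1],d[0])))
c=cam('side'); save(c,'s4.png',(290,130,400,230),6)
c=cam('top'); save(c,'t4.png',(290,150,370,230),6)
E
```

```text
down False
in False
297 0.8 1.8 0.2
282 0.9 -0.7 -0.7
267 -0.6 -0.1 -0.3
252 0.3 -1.6 -0.3
237 -0.1 -0.5 -0.2
222 0.6 -1.0 0.0
207 -0.1 -0.4 -0.6
192 0.2 -0.6 -1.3
177 -0.2 0.3 -0.7
162 -0.5 0.6 0.0
147 0.3 1.0 -0.3
132 -0.0 0.8 -0.4
117 -1.3 1.0 0.5
102 -0.1 -0.1 -0.7
87 -0.6 0.4 -0.3
72 -0.8 0.1 -0.0
57 -0.5 -0.3 0.1
42 0.9 0.6 0.8
27 0.2 0.5 -0.1
12 -1.0 0.8 0.5
-3 -0.2 0.1 0.1
-18 0.4 -0.2 0.9
-33 -0.1 0.0 0.1
-48 1.9 0.5 -0.1
-63 -0.1 0.4 0.3
False 27.8083 [ 0.60943625 -0.13324193  0.19106005] -64.56052898924356
```

View pics/s4.png

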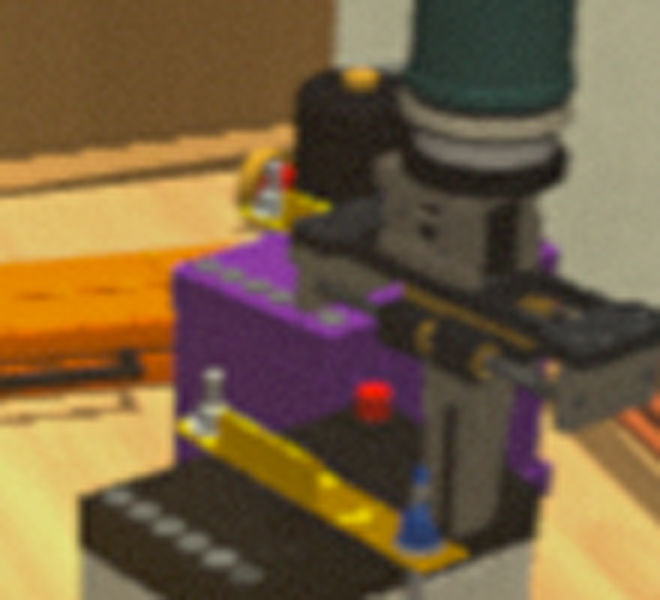

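The nut's wings are edge-on to the side camera (crop (420,500)), with the finger just behind at (465,500). About 45° remains, so I carry on in small steps to the stop.

```bash
python3 - <<'E'
from h import *
f0=favg(8); hist=[]; ang=-64.5
while ang>-150:
    ang-=5 if ang>-95 else 2.5
    hit=manip.line_to(orb(ang,.1905),vel=.03,stop_force=5)
    manip.sleep(.05); df=favg(4)-f0; t=np.radians(ang); ft=df[:2]@[-np.sin(t),np.cos(t)]
    hist.append((ang,hit,round(ft,1),*df.round(1)))
    if hit or ft>4 or np.linalg.norm(df)>6: break
for h in hist: print(*h)
s=manip.read_state(); d=np.array(s['ee_pos'])[:2]-BOLT; print(s['time'],s['ee_pos'],np.degrees(np.arctan2(d[1],d[0])))
# back off CCW/outward, rise, clear
t=np.radians(ang); q=np.array(s['ee_pos']); q[:2]+=.02*np.array([-np.sin(t),np.cos(t)])+.012*np.array([np.cos(t),np.sin(t)])
manip.line_to(q,vel=.08); q[2]=.30; manip.line_to(q,vel=.2); q[1]-=.2; manip.line_to(q,vel=.3)
c=cam('top'); save(c,'t5.png',(250,145,370,265),5); np.savez('t5.npz',**{k:np.array(v) for k,v in c.items()})
c=cam('side'); save(c,'s5.png',(290,180,400,280),6)
print(manip.read_state()['time'])
E
```

```text
-69.5 False 0.4 0.1 0.8 0.3
-74.5 False 0.3 0.0 0.8 0.4
-79.5 False 0.2 0.2 0.3 0.3
-84.5 False 0.1 0.1 -0.1 0.3
-89.5 False -0.5 -0.5 0.7 0.1
-94.5 False -0.1 -0.0 0.4 -0.4
-99.5 False 0.0 0.1 0.6 -0.2
-102.0 False -0.4 -0.3 0.5 -0.3
-104.5 False -0.2 -0.0 0.8 0.0
-107.0 False -0.3 -0.1 0.9 0.2
-109.5 False -0.2 -0.0 0.5 -0.3
-112.0 False -0.2 -0.1 0.3 -0.3
-114.5 False -0.3 -0.3 0.1 -0.4
-117.0 False -0.0 0.1 0.3 -0.0
-119.5 False -0.2 0.0 0.4 -1.0
-122.0 False 0.3 0.6 0.3 0.1
-124.5 False 3.8 2.9 -2.5 -1.1
-127.0 False 5.9 5.0 -3.1 -1.4
34.6417 [ 0.58337021 -0.1311291   0.19075343] -123.70886532922258
36.7167
```

View pics/t5.png

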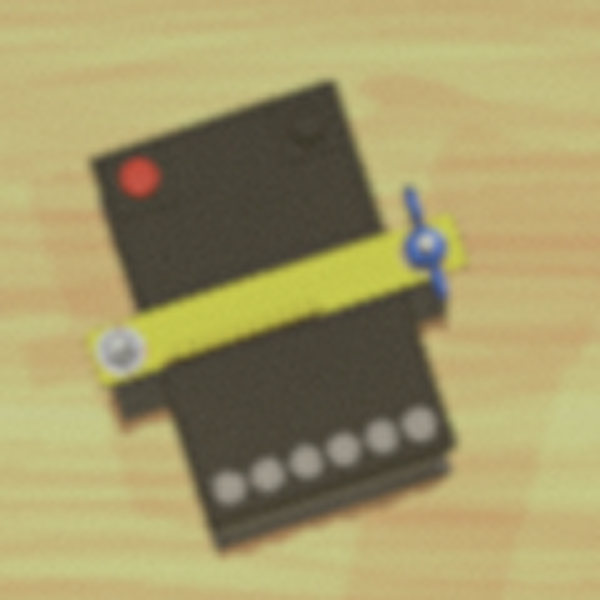

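The wings now run from (410,190) to (441,297), along the battery's x axis. The strap is parallel to the case edge, and the hand is clear. Handing in.

```bash
python3 - <<'E'
from h import *
print(manip.read_state()['force']); manip.hand_in()
E
```

```text
[-0.03081054  1.89994026 -0.10323562]
the job is handed in; nothing more can be done
```

The strap is home on the free bolt and the wing nut is finger-tight. I handed the job in at about 37 s with the hand clear; no verdict is reported.

- **Strap:** I pushed its flange round with the shut fingertips until it met its stop at about 5.5 N. The top picture shows it square across the battery, with its end under the nut.
- **Wing nut:** I stroked the wings clockwise with the fingertip in one run of short steps around the bolt, with no lifting between strokes. The nut turned about 398° by my estimate (about 6.95 rad) and met its stop at about 5.9 N. The wings now lie along the battery's x axis, as they should when tight.
- **Bystanders:** I moved only over the battery with the white case and black lid. I did not re-check the other bench items one by one in a final picture.

**Disagreements and weak checks:**
- The terminals gave a battery yaw about 2.7° different from the bolts. The final stops came within a few degrees of where I expected them, so it did not matter.
- The light pushing forces of 1 to 2 N were mostly lost in the sensor noise. I relied on the firm stops and the pictures instead.
- The last force reading, with the hand in free air, showed about 1.9 N along y. I took this for noise.

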